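# Line up the cover fastener and hold the cover down

### The job

The hinged service cover of the amplifier stands sprung ajar because its quarter-turn fastener is turned out of line with the receptacle below. Turn the knurled fastener head until the slot across its top lines up with the two engraved marks on the cover, let go of it, then press the cover itself down beside the head, firmly but without brute force, until it lies fully home on the frame. Finish while still holding it pressed down there, with the head left free and the slot still in line so that I can lock it with a driver, and leave the other things on the bench alone.

Things in the scene. Friction and masses are not known exactly. Their poses are not given: they have to be found in the camera images.
- amp: Amplifier module, fixed on the bench: black steel case 250 (x) x 300 (y) x 100 mm high, black connector plate 340 wide, 132 mm high across its far (+x) end. Origin: under the case's centre at bench height; x points from the cover's free edge to its hinge, z up. The aluminium frame round the service opening has its top at z = 104 mm.
- cover: Plain aluminium plate 149 (x) x 186 (y) x 3 mm on the frame, hinged at its far (+x) edge. Origin: middle of the hinge line, at the plate's underside, 60 mm ahead of and 104 mm above the amp's origin. Plate spans own x -1 to -150, y -93 to 93, z 0 to 3 mm; x towards the hinge, z out of its upper face. It starts ajar by 0.068 to 0.075 rad; closed, it lies flat on the frame.
- fastener: Round knurled steel head 30 mm across, 16 mm high, 115 mm from the hinge line on the cover's centre line; a dark coin slot 5 mm wide runs right across its top. Origin: on its axis at the cover's upper face; z out of the cover, x along the slot (same either way round). Turns either way by hand (0.04 N m), stays where left; starts 0.65 to 1.57 rad out of line, either way.
- marks (a point): Centre of the line shown by two engraved dark marks, each 14 mm long, on the cover's upper face, one before and one behind the fastener head (18 to 32 mm from its axis). The line runs along the cover's x axis; the slot is in line when it lies along it. The fastener's hidden cross-pin enters the receptacle only within about 0.2 rad of it. The point's axes are the cover's.
- cover_edge (a point): Middle of the cover's free (near) edge, on its upper face, 150 mm from the hinge; about 11 mm up when ajar, 107 mm above the amp's origin when home. Springs hold the cover up: pushed beside the head it gives way at about 4 N, needs about 7 N to lie home, and rises when let go. With the slot out of line the pin stops this edge about 6 mm short of home.
- screw_bin: Bystander: small blue open bin of black screws, 85 x 105 x 45 mm, origin under its centre.
- tub: Bystander: clear round plastic tub of small black parts, 96 mm across, 55 mm high, origin under its centre.
- heatsink: Bystander: finned aluminium heatsink, 80 x 50 x 38 mm, origin under its centre.
- driver: Bystander: screwdriver with black handle lying on the bench, 190 mm long, about 30 mm high.

How it is judged:
By the outcome, as a careful person would: the job done as asked, in the order asked, and still so for the second after the job is handed in, while the arm keeps its last pose, push and grip.
It also fails if it takes over 38 s, if anything falls off the work surface, if the arm or the gripper's body presses on something with over 40 N, if the wrist force passes 120 N, or if a joint passes its speed limit or range.

### The arm

A 7-joint arm with a two-finger parallel gripper is mounted at the origin on the work surface. World frame = base frame: x ahead of the robot, y to its left, z up, the work surface at z = 0. Lengths are in m, angles in rad, forces in N, time in s.
With the tool pointing down it reaches from about 0.425 to 0.8 m from the base axis. Payload 8.3 kg.
Tool frame: the origin (TCP) lies on the centre line of the jaws, within the pads' length; the fingertips stand robot.tcp_to_tips ahead of it and the grasp point (between the pads) is the TCP (robot.tcp_to_tips is the distance from the TCP to the fingertips, in m); z points along the fingers, x is the direction in which the jaws open and shut, and the axes are right-handed (so a half turn about z gives the same grasp; the last joint's range is limited). The gripper opens to 85 mm and grips with 20 to 120 N. Pads are 22 mm wide; open, the fingers measure 114 mm over their backs; the gripper's body (76 mm by 85 mm) begins 54 mm behind the grasp point. The pads swing forward as they close: fully open they stand 13 mm farther back than shut.
Start: joints at [1.241, 0.383, 0.016, 1.37, -0.006, 1.388, -0.046], TCP at [0.165, -0.603, 0.25] pointing down, gripper open.
Joint ranges: [-2.95, 2.95], [-0.25, 2.06], [-1.52, 1.56], [0.18, 2.33], [-1.44, 4.58], [0.02, 2.06], [-3.01, 3.01]. Speed limits (rad/s): [2.39, 2.39, 3.01, 3.01, 3.14, 3.14, 3.14].

### API

Orientations are given as a rotation vector (axis times angle).
In Python, from cell import telemetry, imaging, robot gives the robot as it stands.
- The arm moves only by the tool drive_tool, never from a script. Its arguments are lists of equal length, an entry for each row: "offset": the shift along the tool's x, y, z in mm, a list of three; "rot": the turn, a rotation vector about the tool's x, y, z in degrees, a list of three; "jaw": the opening, from 0 (shut) to 1 (fully open). In form: {"offset": [[tx, ty, tz], ...], "rot": [[ax, ay, az], ...], "jaw": [jaw, ...]}. A call has 1 to 20 rows; each row shifts and turns the commanded pose from where the row before left it, along the tool's axes as they then stand; what a row does not reach is not made up. A row lasts 1/8 s, in which the tool goes at most 62.5 mm and 10.7 degrees, less where a joint would pass 70% of its speed; a pose out of reach is approached as far as the arm can. A call with a gripper value outside its range is refused whole. The fingers move at their own pace and stop on an object; "grip_force" is the grip in N (left out, the last holds). Time passes only in rows, so rows that do not move let the fingers close. It gives the time, the measured TCP pose, the force and the opening at its end, in the units of the state.
- telemetry.observe(): the state, without advancing time (a new reading comes with each control period).
- imaging.camera(name): name is "side" or "top"; returns the picture (400x640x3 uint8, red, green, blue); there is no depth.
- imaging.calibration(name): a dict with "camera_matrix" (3x3 intrinsics, pixels), "dist_coeffs" ([k1, k2, p1, p2, k3] as OpenCV has them; the pictures are not rectified), "xyz" and "attitude" of the camera in the world. Camera axes: x right, y down, z forward; pixel columns grow to the right and rows downward; lengths in m; the calibration is good to about 2 mm. A picture is of the moment at which its call begins. calibration takes no time and is no camera call.
- robot.sign_off(): hands the job in, once; it reports no verdict.
The state is a dict: "time_s": time; "joint_positions": joint angles; "dq": joint speeds; "tau": joint torques, N m; "tool_pos": TCP position; "orientation": TCP orientation; "force": force on the tool from outside, world axes, zero at the start; "moment": the same for the moment, N m; "width": finger opening in m.
Only numpy, scipy, OpenCV 4.12 (cv2) and the standard library are available. Lean on these libraries where they do the work, as an engineer would, in place of code of your own. Each camera call takes 0.05 s, during which the arm holds its last target. There are 200 camera calls.

## Working session

There is one attempt and no reset: what is moved stays moved. The work goes in short steps, Python scripts to look and compute and a tool call to move; the robot and the scene stay as the last step left them, time stands still between calls to the robot, and variables do not carry over. Pictures are saved under pics/ and viewed, about 8 in all and at most 12, crops included, and the job is handed in when it is done.

Besides the shell and the picture viewer there is one more tool, called after "Emit:" by a JSON object that holds its "name" and its "arguments". drive_tool: Moves the arm, as the interface text tells. Its arguments: {"type":"object","properties":{"offset":{"type":"array","items":{"type":"array","items":{"type":"number"}}},"rot":{"type":"array","items":{"type":"array","items":{"type":"number"}}},"jaw":{"type":"array","items":{"type":"number"}},"grip_force":{"type":"number"}},"required":["offset","rot","jaw"]}

```bash
mkdir -p pics
python3 - <<'E'
from cell import telemetry, imaging, robot
import cv2
s=telemetry.observe(); print(s); print(robot.tcp_to_tips)
for n in("top","side"):
    cv2.imwrite(f"pics/{n}0.png",imaging.camera(n)[:,:,::-1]); print(n,imaging.calibration(n))
E
```

```text
{'time_s': 0.0, 'joint_positions': array([ 1.24110315,  0.38423371,  0.01635859,  1.3712004 , -0.00631348,
        1.38823359, -0.04650084]), 'dq': array([-0.00010503, -0.00113352, -0.00027731, -0.00011872,  0.00040421,
       -0.00084535, -0.00012948]), 'tau': array([-6.52568269e-04, -6.27596712e+01,  8.43865648e-01, -3.71828091e+01,
        1.64072192e-02,  1.42481449e-02, -2.70467774e-05]), 'tool_pos': array([ 0.16469015, -0.60239611,  0.24926056]), 'orientation': array([-2.49626582,  1.90542123,  0.00254793]), 'force': array([0.84048499, 0.06350458, 0.33088304]), 'moment': array([-0.00263652,  0.00284481,  0.0275702 ]), 'width': 0.08521613141497293}
0.019
top {'camera_matrix': array([[372.95515698,   0.        , 318.36730422],
       [  0.        , 372.95515698, 197.84106054],
       [  0.        ,   0.        ,   1.        ]]), 'dist_coeffs': array([-0.06263847,  0.        ,  0.        ,  0.        ,  0.        ]), 'xyz': array([0.397259  , 0.04246154, 1.06148442]), 'attitude': array([-2.12687154,  2.17937167, -0.17055278])}
side {'camera_matrix': array([[433.71661218,   0.        , 317.14739573],
       [  0.        , 433.71661218, 206.30073445],
       [  0.        ,   0.        ,   1.        ]]), 'dist_coeffs': array([-0.11310415,  0.        ,  0.        ,  0.        ,  0.        ]), 'xyz': array([0.15537503, 0.62904458, 0.65407607]), 'attitude': array([-0.7076927 ,  2.5343682 , -1.19087182])}
```

View pics/top0.png

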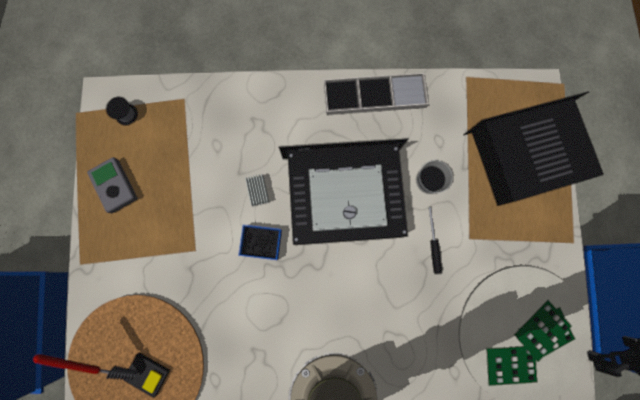

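View pics/side0.png

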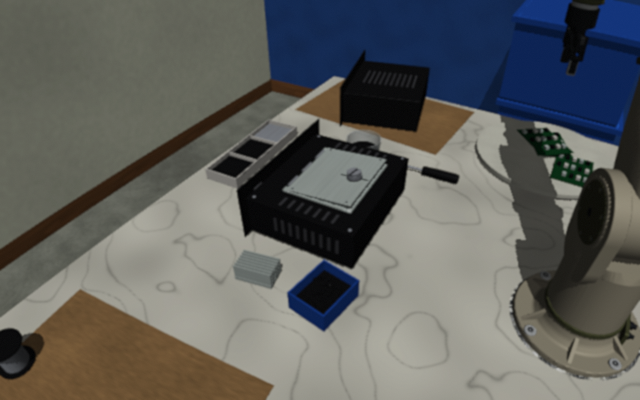

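The top view shows the cover at about (347,198) with the fastener head at about (350,212), and the free edge faces the robot. In the side view the head is at about (353,175). Next I'll zoom in and measure.

```bash
cat > h.py <<'E'
import numpy as np, cv2
from scipy.spatial.transform import Rotation as R
from cell import telemetry, imaging, robot
def ray(n,px):
    c=imaging.calibration(n); u=cv2.undistortPoints(np.array(px,float).reshape(-1,1,2),c["camera_matrix"],c["dist_coeffs"]).reshape(-1,2)
    return c["xyz"],np.c_[u,np.ones(len(u))]@R.from_rotvec(c["attitude"]).as_matrix().T
def onz(n,px,z):
    o,d=ray(n,px); return o+d*((z-o[2])/d[:,2])[:,None]
def proj(n,P):
    c=imaging.calibration(n); r=R.from_rotvec(c["attitude"]).inv()
    return cv2.projectPoints(np.array(P,float).reshape(-1,1,3),r.as_rotvec(),-r.apply(c["xyz"]),c["camera_matrix"],c["dist_coeffs"])[0].reshape(-1,2)
def tri(px1,px2):
    o1,d1=ray("top",px1);o2,d2=ray("side",px2);d1=d1[0];d2=d2[0]
    t=np.linalg.lstsq(np.c_[d1,-d2],o2-o1,rcond=None)[0]; a=o1+d1*t[0];b=o2+d2*t[1]; return (a+b)/2,np.linalg.norm(a-b)
def crop(im,x,y,w,h,k):
    return cv2.resize(im[y:y+h,x:x+w,::-1],None,fx=k,fy=k,interpolation=cv2.INTER_CUBIC)
E
python3 - <<'E'
from h import *
im=imaging.camera("top"); si=imaging.camera("side")
a=crop(im,305,160,80,75,10)[:, :]; cv2.imwrite("pics/t1.png",a[:600])
cv2.imwrite("pics/s1.png",crop(si,280,140,110,75,7))
g=cv2.cvtColor(im,cv2.COLOR_RGB2GRAY); m=np.zeros_like(g); m[155:240,300:392]=(g[155:240,300:392]>110)*255
m=cv2.morphologyEx(m,cv2.MORPH_CLOSE,np.ones((9,9)))
cs=max(cv2.findContours(m,0,1)[0],key=cv2.contourArea); b=cv2.boxPoints(cv2.minAreaRect(cs)); print(b); print(cv2.approxPolyDP(cs,5,True)[:,0])
for z in(.107,.118): print(onz("top",b,z))
E
```

```text
[[308.52368 169.17278]
 [382.09583 164.03984]
 [386.36493 225.23036]
 [312.7928  230.3633 ]]
[[380 165]
 [309 170]
 [313 229]
 [385 225]]
[[ 0.61173508  0.05090744  0.107     ]
 [ 0.62133777 -0.1429378   0.107     ]
 [ 0.46014901 -0.14590793  0.107     ]
 [ 0.45179206  0.04344121  0.107     ]]
[[ 0.60926334  0.05081011  0.118     ]
 [ 0.61875537 -0.14080116  0.118     ]
 [ 0.45942423 -0.14373705  0.118     ]
 [ 0.45116359  0.04342992  0.118     ]]
```

View pics/t1.png

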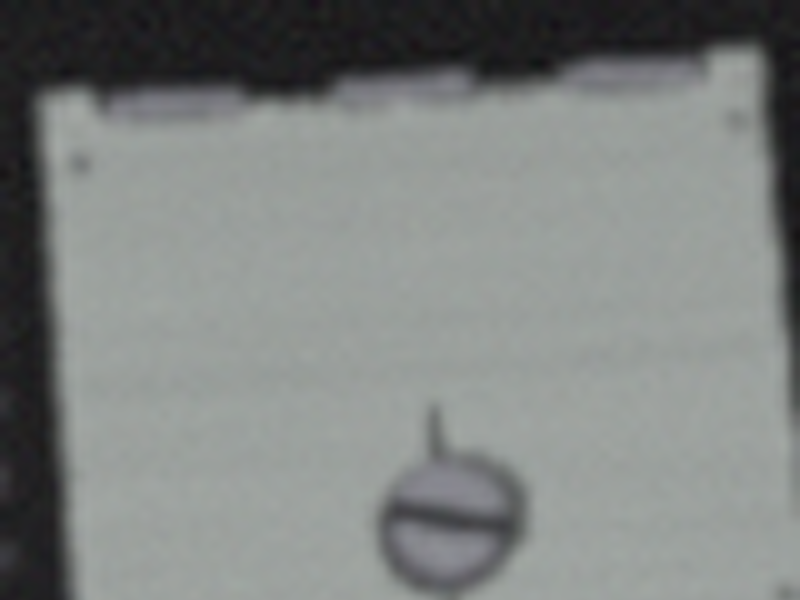

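View pics/s1.png

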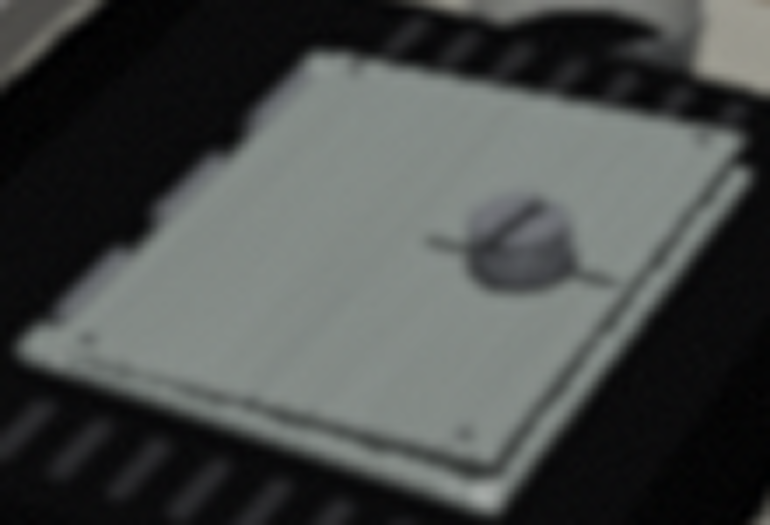

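The slot runs nearly across the cover: in the top crop its ends are at (388,508) and (516,525). The rear mark goes from (434,405) to (441,460), and in the side crop both marks lie on the line from (428,239) to (615,285). I'll turn these into angles.

Run:
```python
from h import *
T=lambda p:[305-.45+p[0]/10,160-.45+p[1]/10]
S=lambda p:[280-.43+p[0]/7,140-.43+p[1]/7]
a=lambda v:np.degrees(np.arctan2(v[1],v[0]))
sl=onz("top",[T((388,508)),T((516,525))],.131); print("slot",sl,a(sl[0]-sl[1]))
ss=onz("side",[S((487,248)),S((542,203))],.131); print("slotS",ss,a(ss[0]-ss[1]))
f=onz("side",[S((428,239))],.113)[0]; n=onz("side",[S((615,285))],.117)[0]; print("marksS",f,n,a(f-n),(f+n)/2)
m=onz("top",[T((434,405)),T((441,460))],.113); print("markT",m,a(m[0]-m[1]))
print("head tri",tri(T((452,518)),S((519,222))))
h=onz("top",[T((40,93)),T((765,45))],.107); print("hinge",h,a(h[0]-h[1])-90)
cn=onz("side",[S((490,472)),S((748,140))],.118); print("free",cn,a(cn[0]-cn[1])-90)
im=imaging.camera("top"); print(R.from_rotvec(telemetry.observe()["orientation"]).as_matrix().round(3))
```

```text
slot [[ 0.49869761 -0.0344738   0.131     ]
 [ 0.49362329 -0.0665262   0.131     ]] 81.00397072276807
slotS [[ 0.49775094 -0.02940526  0.131     ]
 [ 0.49460896 -0.05863918  0.131     ]] 83.86556799328578
marksS [ 0.5276041 -0.0471398  0.113    ] [ 0.46447829 -0.04944658  0.117     ] 2.0928052649550666 [ 0.4960412  -0.04829319  0.115     ]
markT [[ 0.52699338 -0.04873021  0.113     ]
 [ 0.51271043 -0.05000855  0.113     ]] 5.11440637449169
head tri (array([ 0.49696358, -0.05039722,  0.1279885 ]), np.float64(0.0018867996105139176))
hinge [[ 0.6125968   0.05082029  0.107     ]
 [ 0.62136667 -0.14016735  0.107     ]] 2.6290904508574897
free [[ 0.45416425  0.04847919  0.118     ]
 [ 0.46258356 -0.14067838  0.118     ]] 2.548524070892185
[[ 0.264 -0.965 -0.   ]
 [-0.965 -0.264  0.001]
 [-0.001  0.    -1.   ]]
```

The cover yaw is about 2.6° and the slot is at about 82.5°, so the head has to turn about −80°, clockwise from above. The head axis is near (0.497, −0.050). I'll move above it with the jaws part closed.

Emit:
{"name": "drive_tool", "arguments": {"offset": [[-37,-39,0],[-37,-39,0],[-37,-39,0],[-37,-39,0],[-37,-39,0],[-37,-39,0],[-37,-39,0],[-37,-39,0],[-37,-39,0],[-37,-39,0],[-37,-39,0],[-37,-39,0]], "rot": [[0,0,0],[0,0,0],[0,0,0],[0,0,0],[0,0,0],[0,0,0],[0,0,0],[0,0,0],[0,0,0],[0,0,0],[0,0,0],[0,0,0]], "jaw": [0.6,0.6,0.6,0.6,0.6,0.6,0.6,0.6,0.6,0.6,0.6,0.6], "grip_force": 30}}

```text
time_s: 1.75
tool_pos: [0.4998, -0.0498, 0.2505]
orientation: [-2.497, 1.907, -0.001]
force: [1.3, -0.7, 0.8]
width: 0.0517
```

Emit:
{"name": "drive_tool", "arguments": {"offset": [[0,0,0],[0,0,0],[0,0,0],[0,0,0],[0,0,0],[0,0,0],[0,0,0],[0,0,0],[0,0,0],[0,0,0],[0,0,0]], "rot": [[0,0,-10.5],[0,0,-10.5],[0,0,-10.5],[0,0,-10.5],[0,0,-10.5],[0,0,-10.5],[0,0,-10.5],[0,0,-10.5],[0,0,-10.5],[0,0,-10.5],[0,0,0]], "jaw": [0.6,0.6,0.6,0.6,0.6,0.6,0.6,0.6,0.6,0.6,0.6]}}

```text
time_s: 3.12
tool_pos: [0.4991, -0.0513, 0.2503]
orientation: [-3.033, -0.819, 0.0]
force: [0.3, -1.2, 0.9]
width: 0.0514
```

```bash
cat >> h.py <<'E'
yaw=np.radians(2.6)
def delta(P,A,tilt):
    "tool-frame offset (mm) and rotvec (deg) to world TCP P, tool x at angle A deg, z = -cover normal at tilt"
    s=telemetry.observe(); r=R.from_rotvec(s["orientation"])
    n=R.from_euler('z',yaw).apply([np.sin(tilt),0,np.cos(tilt)]); z=-n
    x=np.array([np.cos(np.radians(A)),np.sin(np.radians(A)),0]); x-=z*(x@z); x/=np.linalg.norm(x)
    t=R.from_matrix(np.c_[x,np.cross(z,x),z])
    print("t",s["time_s"],"pos",s["tool_pos"].round(4),"F",s["force"].round(1),"w",s["width"].round(4),"q",s["joint_positions"].round(2))
    print("off",(r.inv().apply(P-s["tool_pos"])*1000).round(1),"rot",np.degrees((r.inv()*t).as_rotvec()).round(1), "xang",np.degrees(np.arctan2(*r.as_matrix()[1::-1,0])).round(1))
    return n
E
python3 - <<'E'
from h import *
H=np.array([.4968,-.0497,.1153]); th=.072
n=R.from_euler('z',yaw).apply([np.sin(th),0,np.cos(th)])
delta(H+n*.07,30,th); delta(H+n*.022,30,th)
cv2.imwrite("pics/s2.png",crop(imaging.camera("side"),280,100,110,100,6)); cv2.imwrite("pics/t2.png",crop(imaging.camera("top"),305,160,90,90,6))
E
```

```text
Traceback (most recent call last):
  File "h.py", line 24, in delta
    print("t",s["time_s"],"pos",s["tool_pos"].round(4),"F",s["force"].round(1),"w",s["width"].round(4),"q",s["joint_positions"].round(2))
                                                                                   ^^^^^^^^^^^^^^^^
AttributeError: 'float' object has no attribute 'round'
```

```bash
sed -i 's/s\["width"\].round(4)/round(s["width"],4)/' h.py
python3 - <<'E'
from h import *
H=np.array([.4968,-.0497,.1153]); th=.072
n=R.from_euler('z',yaw).apply([np.sin(th),0,np.cos(th)])
delta(H+n*.07,30,th); delta(H+n*.022,30,th)
E
```

```text
t 3.125 pos [ 0.4991 -0.0513  0.2503] F [ 0.3 -1.2  0.9] w 0.0514 q [ 0.65  0.17 -0.69  1.68  0.11  1.33  0.47]
off [ 3.3 -0.2 65.2] rot [ 1.9 -3.7  0.2] xang 30.2
t 3.125 pos [ 0.4991 -0.0513  0.2503] F [ 0.3 -1.2  0.9] w 0.0514 q [ 0.65  0.17 -0.69  1.68  0.11  1.33  0.47]
off [  0.2  -1.8 113.1] rot [ 1.9 -3.7  0.2] xang 30.2
```

Emit:
{"name": "drive_tool", "arguments": {"offset": [[3.3,-0.2,25],[0,0,20],[0,0,20],[0,0,0],[0,0,0]], "rot": [[0,0,0],[0,0,0],[0,0,0],[1.9,-3.7,0],[0,0,0]], "jaw": [0.6,0.6,0.6,0.6,0.6]}}

```text
time_s: 3.75
tool_pos: [0.5024, -0.0491, 0.1849]
orientation: [-3.016, -0.811, 0.111]
force: [0.0, 0.4, -0.2]
width: 0.0512
```

Run:
```python
from h import *
H=np.array([.4968,-.0497,.1153]); th=.072
n=R.from_euler('z',yaw).apply([np.sin(th),0,np.cos(th)])
delta(H+n*.022,30,th)
a=crop(imaging.camera("side"),290,100,110,100,5); b=crop(imaging.camera("top"),300,160,90,100,5)
cv2.imwrite("pics/2.png",cv2.resize(np.hstack([a,b]),None,fx=.8,fy=.8))
```

```text
t 3.75 pos [ 0.5024 -0.0491  0.1849] F [ 0.   0.4 -0.2] w 0.0512 q [ 0.6   0.29 -0.68  1.71  0.19  1.29  0.4 ]
off [-0.7  0.1 47.8] rot [-0.  0.  0.] xang 30.2
```

View pics/2.png

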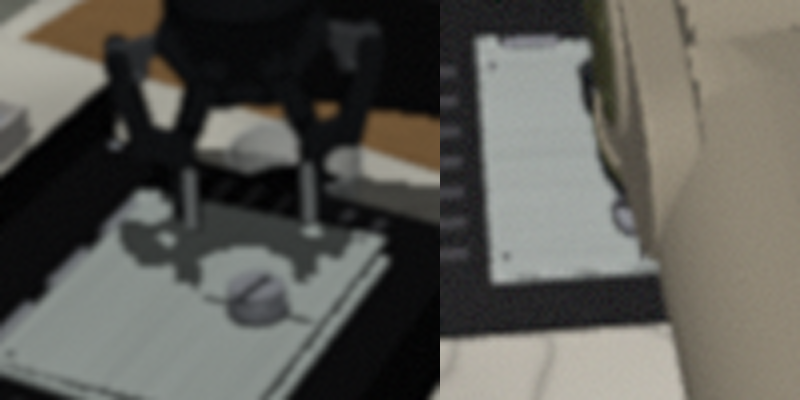

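In the side view (left half) the open fingers stand above and astride the head, which is at about (258,298). The arm hides most of the head from the top camera. I'll descend and grip.

Emit:
{"name": "drive_tool", "arguments": {"offset": [[-0.7,0,12],[0,0,12],[0,0,12],[0,0,6],[0,0,5],[0,0,0],[0,0,0]], "rot": [[0,0,0],[0,0,0],[0,0,0],[0,0,0],[0,0,0],[0,0,0],[0,0,0]], "jaw": [0.6,0.6,0.6,0.6,0.6,0.6,0.6]}}

```text
time_s: 4.72
tool_pos: [0.4982, -0.0498, 0.1388]
orientation: [-3.016, -0.816, 0.11]
force: [0.6, 0.3, -0.8]
width: 0.0508
```

Emit:
{"name": "drive_tool", "arguments": {"offset": [[0,0,0],[0,0,0],[0,0,0],[0,0,0]], "rot": [[0,0,0],[0,0,0],[0,0,0],[0,0,0]], "jaw": [0.3,0.2,0.2,0.2]}}

```text
time_s: 5.22
tool_pos: [0.4975, -0.0503, 0.1389]
orientation: [-3.017, -0.816, 0.113]
force: [-4.8, -1.2, 5.2]
width: 0.0286
```

Run:
```python
from h import *
delta(np.array([.4983,-.0497,.1373]),30,.072)
cv2.imwrite("pics/3.png",crop(imaging.camera("side"),290,110,100,90,6))
```

```text
t 5.225 pos [ 0.4975 -0.0503  0.1389] F [-4.8 -1.2  5.2] w 0.0286 q [ 0.59  0.33 -0.67  1.77  0.22  1.19  0.38]
off [ 1.1 -0.   1.5] rot [0.  0.1 0.2] xang 30.3
```

View pics/3.png

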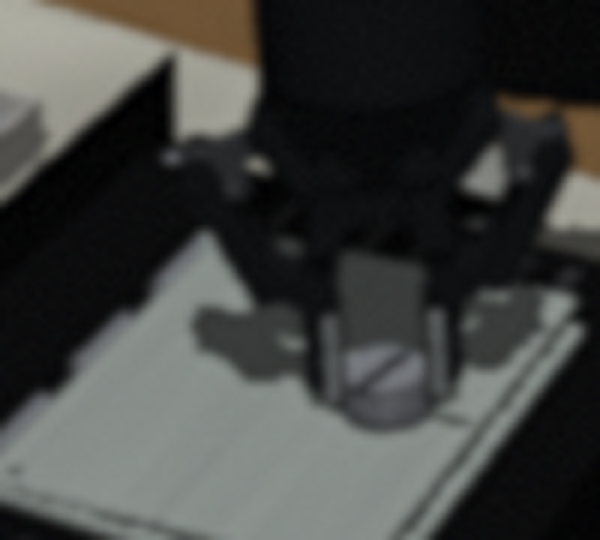

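The head is held between the pads at a width of 28.6 mm, with the slot visible at about (383,370). I'll turn it +80° about tool z.

Emit:
{"name": "drive_tool", "arguments": {"offset": [[0,0,0],[0,0,0],[0,0,0],[0,0,0],[0,0,0],[0,0,0],[0,0,0],[0,0,0],[0,0,0],[0,0,0],[0,0,0],[0,0,0],[0,0,0],[0,0,0],[0,0,0],[0,0,0],[0,0,0],[0,0,0]], "rot": [[0,0,5],[0,0,5],[0,0,5],[0,0,5],[0,0,5],[0,0,5],[0,0,5],[0,0,5],[0,0,5],[0,0,5],[0,0,5],[0,0,5],[0,0,5],[0,0,5],[0,0,5],[0,0,5],[0,0,0],[0,0,0]], "jaw": [0.2,0.2,0.2,0.2,0.2,0.2,0.2,0.2,0.2,0.2,0.2,0.2,0.2,0.2,0.2,0.2,0.2,0.2]}}

```text
time_s: 7.52
tool_pos: [0.4952, -0.05, 0.1381]
orientation: [2.815, -1.304, -0.108]
force: [-12.6, 0.9, 8.7]
width: 0.0284
```

Run:
```python
from h import *
delta(np.array([.4983,-.0497,.1373]),-50,.072)
cv2.imwrite("pics/4.png",crop(imaging.camera("side"),310,140,80,60,8))
```

```text
t 7.525 pos [ 0.4952 -0.05    0.1381] F [-12.6   0.9   8.7] w 0.0284 q [ 0.41  0.29 -0.45  1.78  0.14  1.18 -0.95]
off [ 1.8 -2.6  0.6] rot [0.3 0.2 0.3] xang -49.8
```

View pics/4.png

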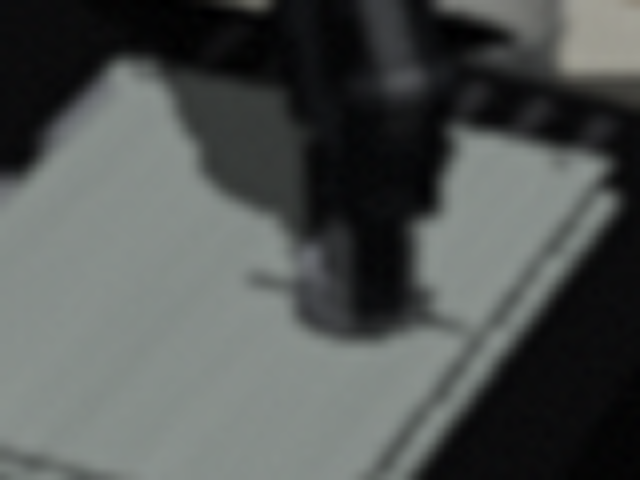

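The finger hides the slot, but both marks are clear at (268,280) and (445,320). I'll release, lift away and check the slot.

Emit:
{"name": "drive_tool", "arguments": {"offset": [[0,0,0],[0,0,0],[0,0,0],[0,0,-10],[0,0,-15],[0,0,-20],[0,0,-20],[0,0,0]], "rot": [[0,0,0],[0,0,0],[0,0,0],[0,0,0],[0,0,0],[0,0,0],[0,0,0],[0,0,0]], "jaw": [0.6,0.6,0.6,0.6,0.6,0.6,0.6,0.6]}}

```text
time_s: 8.57
tool_pos: [0.504, -0.0495, 0.2058]
orientation: [2.82, -1.306, -0.093]
force: [0.7, -0.1, -0.1]
width: 0.0517
```

Run:
```python
from h import *
delta(np.array([.4952,-.09,.17]),-87.4,.0)
cv2.imwrite("pics/5.png",crop(imaging.camera("side"),310,140,80,60,8))
```

```text
t 8.575 pos [ 0.504  -0.0495  0.2058] F [ 0.7 -0.1 -0.1] w 0.0517 q [ 0.42  0.24 -0.46  1.68  0.11  1.31 -0.93]
off [26.6 30.9 36.5] rot [ 3.8  1.2 37.7] xang -49.8
```

View pics/5.png

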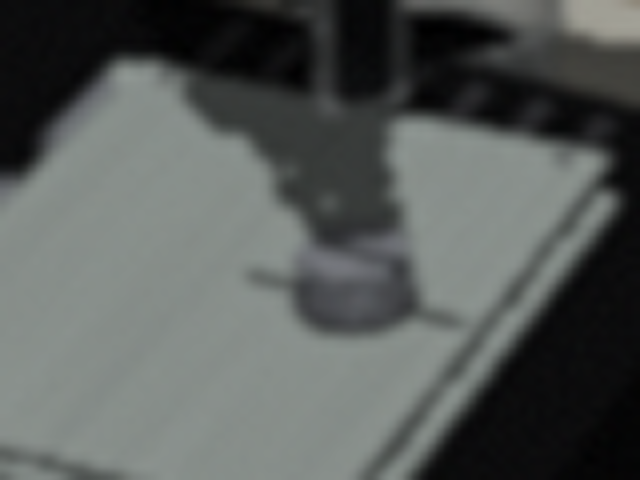

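The head is free and the slot runs along the mark line, with a visible slope of about 0.2 against 0.226 for the marks. I'll move aside on the −y side, shut the jaws, and measure the slot unobstructed.

Emit:
{"name": "drive_tool", "arguments": {"offset": [[15,15,0],[12,16,0],[0,0,0],[0,0,0],[0,0,0],[0,0,0],[0,0,0],[0,0,0]], "rot": [[0,0,0],[3.8,1.2,0],[0,0,-10.5],[0,0,-10.5],[0,0,-10.5],[0,0,-10.5],[0,0,-10.5],[0,0,0]], "jaw": [0.6,0.3,0.0,0.0,0.0,0.0,0.0,0.0]}}

```text
time_s: 9.62
tool_pos: [0.496, -0.0903, 0.2033]
orientation: [-3.117, -0.073, 0.014]
force: [0.3, -0.9, 0.7]
width: 0.0001
```

Run:
```python
from h import *
delta(np.array([.498,-.088,.145]),2.6,.0)
a=crop(imaging.camera("side"),315,140,70,60,10); b=crop(imaging.camera("top"),330,180,50,60,6)
cv2.imwrite("pics/6.png",a)
```

```text
t 9.625 pos [ 0.496  -0.0903  0.2033] F [ 0.3 -0.9  0.7] w 0.0001 q [ 0.59  0.2  -0.52  1.74  0.08  1.24  0.1 ]
off [ 2.6 -0.8 58.3] rot [-1.4  0.5  0.1] xang 2.7
```

View pics/6.png

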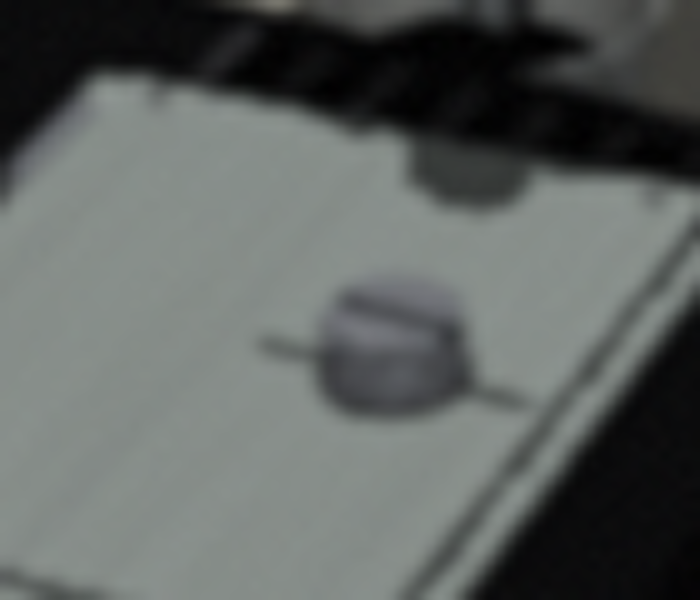

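Run:
```python
from h import *
S=lambda p:[315-.45+p[0]/10,140-.45+p[1]/10]
a=lambda v:np.degrees(np.arctan2(v[1],v[0]))
s=onz("side",[S((343,298)),S((455,330))],.131); s[0,2]-=.001
f=onz("side",[S((260,343))],.113)[0]; n=onz("side",[S((525,405))],.1173)[0]
print(s,np.linalg.norm(s[0]-s[1]),a(s[0]-s[1]),a(f-n))
# dark-pixel line fit on the head's top
im=cv2.cvtColor(imaging.camera("side"),cv2.COLOR_RGB2GRAY).astype(float); print(im[167:178,346:364].astype(int))
```

```text
[[ 0.50818755 -0.04735916  0.13      ]
 [ 0.48220884 -0.04875835  0.131     ]] 0.026035571403723205 3.0829337380547126 2.672900565488712
[[140 141 141 139 137 135 131 130 129 130 131 132 136 139 140 142 140 141]
 [141 140 135 127 121 120 120 120 120 120 122 122 126 130 135 139 140 140]
 [141 136 122 104  96 100 105 108 112 113 115 117 118 119 125 134 139 140]
 [138 129 113  91  83  83  87  90  95 100 105 110 111 113 119 130 138 141]
 [132 121 113 106  99  94  89  86  84  84  88  93  97  98 106 121 137 142]
 [127 113 111 114 115 115 109 106 101  93  88  84  81  76  83 109 132 142]
 [121 104 101 105 113 118 118 115 113 107 102  98  84  65  68  98 128 140]
 [107  92  84  90  98 105 106 105 105 103  99  96  84  68  69  96 125 138]
 [ 87  72  68  73  83  88  87  86  87  88  86  83  76  71  70  88 116 135]
 [ 95  67  63  70  76  79  78  80  84  86  82  76  72  71  67  76 106 133]
 [104  73  66  72  75  77  79  83  88  89  85  77  72  68  62  68  99 128]]
```

The slot measures 3.1° and the marks 2.7°, so they line up. Next I'll descend to press beside the head.

Emit:
{"name": "drive_tool", "arguments": {"offset": [[2.6,-0.8,20],[0,0,20],[0,0,20],[0,0,0],[0,0,0]], "rot": [[-1.4,0.5,0],[0,0,0],[0,0,0],[0,0,0],[0,0,0]], "jaw": [0,0,0,0,0]}}

```text
time_s: 10.4
tool_pos: [0.4993, -0.0889, 0.1446]
orientation: [3.14, 0.073, 0.004]
force: [0.5, -0.9, -0.4]
width: 0.0002
```

Emit:
{"name": "drive_tool", "arguments": {"offset": [[0,0,2],[0,0,2],[0,0,2],[0,0,2],[0,0,1],[0,0,0],[0,0,0]], "rot": [[0,0,0],[0,0,0],[0,0,0],[0,0,0],[0,0,0],[0,0,0],[0,0,0]], "jaw": [0,0,0,0,0,0,0]}}

```text
time_s: 11.28
tool_pos: [0.4989, -0.0889, 0.135]
orientation: [3.14, 0.075, 0.002]
force: [-1.3, 0.0, 1.9]
width: 0.0001
```

Emit:
{"name": "drive_tool", "arguments": {"offset": [[0,0,1],[0,0,1],[0,0,1],[0,0,1],[0,0,1],[0,0,0],[0,0,0]], "rot": [[0,0,0],[0,0,0],[0,0,0],[0,0,0],[0,0,0],[0,0,0],[0,0,0]], "jaw": [0,0,0,0,0,0,0]}}

```text
time_s: 12.15
tool_pos: [0.4986, -0.0889, 0.1299]
orientation: [3.14, 0.075, 0.001]
force: [-4.2, 1.1, 6.3]
width: 0.0002
```

Emit:
{"name": "drive_tool", "arguments": {"offset": [[0,0,1],[0,0,1],[0,0,1],[0,0,0],[0,0,0]], "rot": [[0,0,0],[0,0,0],[0,0,0],[0,0,0],[0,0,0]], "jaw": [0,0,0,0,0]}}

```text
time_s: 12.78
tool_pos: [0.4986, -0.089, 0.1271]
orientation: [3.14, 0.075, 0.001]
force: [-5.2, -0.9, 6.6]
width: -0.0001
```

Emit:
{"name": "drive_tool", "arguments": {"offset": [[0,0,0.7],[0,0,0.7],[0,0,0],[0,0,0]], "rot": [[0,0,0],[0,0,0],[0,0,0],[0,0,0]], "jaw": [0,0,0,0]}}

```text
time_s: 13.28
tool_pos: [0.4987, -0.0889, 0.126]
orientation: [3.139, 0.075, 0.002]
force: [-5.8, 0.8, 10.7]
width: 0.0001
```

Emit:
{"name": "drive_tool", "arguments": {"offset": [[0,0,0.7],[0,0,0.7],[0,0,0],[0,0,0]], "rot": [[0,0,0],[0,0,0],[0,0,0],[0,0,0]], "jaw": [0,0,0,0]}}

```text
time_s: 13.78
tool_pos: [0.4987, -0.089, 0.1257]
orientation: [3.139, 0.075, 0.002]
force: [-10.8, 1.1, 21.2]
width: -0.0002
```

A stiff stop at TCP z ≈ 0.126 matches the home height, and the force is 21 N. I'll ease off slightly and look.

Emit:
{"name": "drive_tool", "arguments": {"offset": [[0,0,-0.4],[0,0,0],[0,0,0],[0,0,0]], "rot": [[0,0,0],[0,0,0],[0,0,0],[0,0,0]], "jaw": [0,0,0,0]}}

```text
time_s: 14.28
tool_pos: [0.4987, -0.089, 0.1258]
orientation: [3.139, 0.075, 0.002]
force: [-9.8, 0.8, 18.0]
width: 0.0001
```

Run:
```python
from h import *
delta(np.array([.498,-.088,.126]),2.6,.0)
cv2.imwrite("pics/7.png",crop(imaging.camera("side"),305,140,80,75,8))
```

```text
t 14.275 pos [ 0.4987 -0.089   0.1258] F [-9.8  0.8 18. ] w 0.0001 q [ 0.56  0.27 -0.52  1.84  0.16  1.07  0.03]
off [-0.7 -1.  -0.2] rot [ 0.1 -0.1  0.1] xang 2.7
```

View pics/7.png

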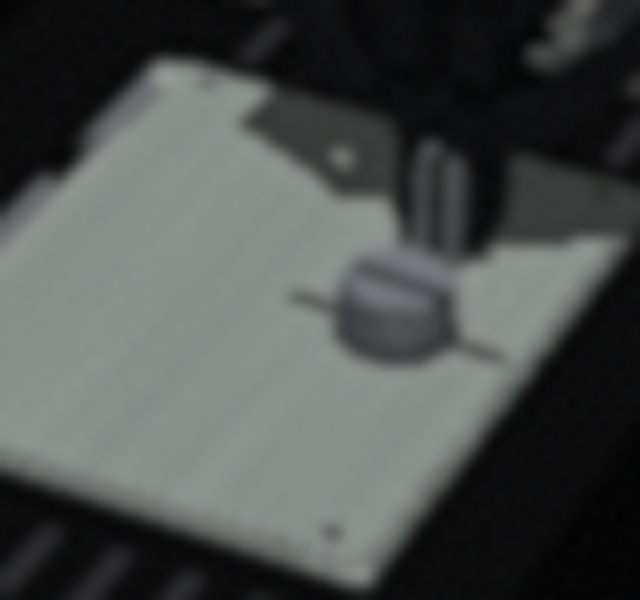

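Run:
```python
from h import *
a=lambda v:np.degrees(np.arctan2(v[1],v[0]))
S=lambda p:[305-.44+p[0]/8,140-.44+p[1]/8]
m=onz("side",[S((290,295)),S((505,358))],.107); print("marks",m,a(m[0]-m[1]))
g=cv2.cvtColor(imaging.camera("side"),cv2.COLOR_RGB2GRAY).astype(float)
print(g[169:181,346:364].astype(int))
pts=[]
for c in range(351,358):   # darkest row per column on the head's top face, sub-pixel
    r0=round(173.1+(c-350)*.3); r=min(range(r0-2,r0+3),key=lambda r:g[r,c]); y=g[r-1:r+2,c]
    pts.append((c,r+.5*(y[0]-y[2])/(y[0]-2*y[1]+y[2])))
print(np.round(pts,2)); w=onz("side",pts,.122); l=cv2.fitLine(w[:,:2].astype(np.float32),cv2.DIST_HUBER,0,.01,.01).ravel(); print(l,a(l[:2])%180)
print(telemetry.observe()["force"],telemetry.observe()["time_s"])
```

```text
marks [[ 0.52651181 -0.04578112  0.107     ]
 [ 0.46324593 -0.04934192  0.107     ]] 3.2213815412432965
[[142 143 143 144 144 144 145 139 113  76  67  73  61  48  60  70  56  30]
 [143 143 145 144 142 141 140 134 116  93  85  83  65  52  61  68  55  32]
 [143 144 142 136 132 130 129 126 119 113 109 103  86  72  72  70  61  48]
 [144 142 133 120 109 110 114 116 119 119 120 117 110 102  92  84  80  85]
 [143 138 122 105  91  89  94  99 106 112 116 117 118 116 110 104 111 122]
 [141 128 115 105  98  91  87  86  88  95 102 108 113 115 118 119 131 141]
 [135 117 106 110 113 110 104  97  92  87  88  90  95 102 107 117 131 144]
 [126 105  93 102 113 118 117 114 110 103  96  90  84  81  84 101 127 143]
 [106  90  79  88 101 110 115 116 116 113 109 103  92  73  66  89 123 140]
 [ 91  74  68  73  81  91  98 101 102 102 102 100  89  71  61  86 122 140]
 [104  74  64  67  69  74  80  86  85  85  86  85  79  69  64  84 118 137]
 [112  77  64  68  70  71  77  80  82  80  79  79  74  67  63  74 109 135]]
[[351.   173.41]
 [352.   173.79]
 [353.   174.04]
 [354.   174.32]
 [355.   174.83]
 [356.   175.14]
 [357.   175.5 ]]
[ 0.9996172  -0.02766699  0.4957297  -0.04775032] 178.4146
[-9.167804    1.09091101 18.10037296] 14.375
```

Run:
```python
from cell import telemetry, robot
s=telemetry.observe(); print(s["tool_pos"],s["force"]); print(robot.sign_off())
```

```text
[ 0.49871657 -0.088977    0.12581688] [-9.167804    1.09091101 18.10037296]
the job is handed in; nothing more can be done
None
```

The job is handed in with the slot lined up and the cover held fully home. I turned the head about 80° clockwise, let go of it, then pressed the cover down with shut fingertips about 39 mm to the −y side of the head.

- **Cover:** It met a stiff stop at the expected home height, with the fingertips about 107 mm up. No gap shows at the free edge. The arm is still holding it with about 18 N downward and 9 N sideways.
- **Head:** It is free, with about 13 mm between it and the fingers.
- **Slot:** The last two checks disagreed a little. Before pressing, the slot was at 3.1° and the marks at 2.7°. With the cover pressed, a fit on the side picture gave −1.6° for the slot and 3.2° for the marks. The slot may therefore be off by up to about 5° (0.08 rad), within the pin's 0.2 rad tolerance, so I did not correct it. The arm blocked the top camera, so I could not confirm this from above.
- **Other things:** I planned no contact with anything else on the bench, but I took no final picture of it.

The arm's clock stood at about 14.4 s at hand-in.

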